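# Open a flip-cap tube and bring the pipette over it

### The job

Flip open the blue cap of the sample tube in the rack, all the way so that it stands clear of the mouth. Then lift the pipette out of its stand, carry it upright over the top of the pipette tip box, and finish holding it still and upright with its tip centred about a centimetre above the open mouth of the blue-capped tube, ready to dispense. Once out of the stand the pipette must touch nothing, the other caps stay shut and everything else stays where it is; the program ends while the pipette is still held there.

Things in the scene. Friction and masses are not known exactly. Their poses are not given: they have to be found in the camera images.
- blue_mouth (a point): centre of the mouth of the clear sample tube with the BLUE flip cap, at the rim, 64 mm above the worktop. Tube: 22 mm outside, 18 mm inside diameter, upright and fixed in the rack. z up; the closed cap's tab points along this frame's -x, its hinge is at +x
- blue_hinge (a point): hinge line of the blue cap: 14 mm from the mouth's centre along +x of the tube, at rim height; the hinge axis is the tube's y axis
- blue_tab (a point): middle of the blue cap's thumb tab, 39 mm from the hinge line (3 mm above it when shut). Cap: disc 25 mm across, 6 mm thick. Tab: bar 10 mm wide (y), 5 mm thick (z), reaching 23.5 mm out past the disc, 11 mm past this point, 28 mm of free height under it. Axes turn with the cap; shut: x towards the hinge, z up. Can be pinched across its width from above and lifted round the hinge
- blue_cap (a joint): opening angle of the blue cap, rad: 0 shut, 1.57 standing upright, 2.0 fully open (stop). It swings up and over, away from the tab's side, needs well under 1 N at the tab and stays where it is left
- grey_cap (a joint): opening angle of the neighbouring grey cap, 0 shut; to stay shut
- yellow_cap (a joint): opening angle of the neighbouring yellow cap, 0 shut; to stay shut
- blue_tube: the blue-capped tube with its cap; origin at its foot, 60 mm below its mouth
- grey_tube: the same kind of tube with a grey cap, in the same rack; origin at its foot
- yellow_tube: the same kind of tube with a yellow cap; origin at its foot
- rack: white tube rack, fixed, 60 (x) x 190 (y) x 36 mm; origin at the centre of its underside. Three tubes in a row along its y axis, 58 mm apart; which colour is where changes; all tabs point along the rack's -x
- stand: grey pipette stand, fixed: 90 x 100 mm foot, two side walls and a top plate 56 x 90 mm whose upper face is 92 mm above the worktop, with an 18 mm hole in its centre. The pipette hangs in the hole, tip down, resting on its shoulder, leaning some 2 degrees. Origin at the centre of the underside
- pipette_grip (a point): place to hold the white pipette (224 mm long, about 85 g): on its long axis 174 mm above its tip. The handle is 28 x 28 mm (sides face this frame's y and z) from 84 to 195 mm above the tip; the blue plunger ends 224 mm above the tip. x runs along the pipette away from the tip (up while it stands); y and z are level then
- pipette_tip (a point): lower end of the pipette's tip, on its long axis; same axes as pipette_grip. The thin shaft above it is at most 14 mm across. It starts about 8 mm above the worktop, inside the stand, and must rise above 92 mm to leave the stand's hole
- pipette: the pipette itself; its origin lies 30 mm beside its long axis, 112 mm from the tip; x along the pipette away from the tip
- tip_box_top (a point): centre of the top of the lid of the blue pipette tip box with clear lid, loose, 122 x 90 x 71 mm (long side roughly along world x), standing between the stand and the rack
- tip_box: the tip box; origin at the centre of its underside
- beaker: glass beaker, 62 mm in diameter, 81 mm tall, loose, behind the tip box; origin at the centre of its underside
- bottle: media bottle with blue screw cap, 70 mm in diameter, 126 mm tall, loose, at the back; origin at the centre of its underside
There are look-alikes about, which are no part of the job. Leave any brown look-alike of the yellow_tube alone.

How it is judged:
By the outcome, as a careful person would: the job done as asked, in the order asked, and still so for the second after the job is handed in, while the arm keeps its last pose, push and grip.
It also fails if it takes over 59 s, if anything falls off the work surface, if the arm or the gripper's body presses on something with over 40 N, if the wrist force passes 120 N, or if a joint passes its speed limit or range.

### The arm

A 6-joint arm with a two-finger parallel gripper is mounted at the origin on a cart in front of the work surface, level with it; the furniture and walls round the work are solid. World frame = base frame: x ahead of the robot, y to its left, z up, the work surface at z = 0. Lengths are in m, angles in rad, forces in N, time in s.
With the tool pointing down it reaches from about 0.325 to 0.85 m from the base axis. Payload 15.5 kg.
Tool frame: the origin (TCP) lies at the very end of the fingers, on their centre line; the grasp point (between the pads) lies bot.hold_point_z behind it (bot.hold_point_z is the distance from the TCP to the grasp point, in m); x points along the fingers, y is the direction in which the jaws open and shut, and the axes are right-handed (so a half turn about x gives the same grasp; the last joint's range is limited). The gripper opens to 91 mm and grips with 3 to 60 N. Pads are 32 mm wide; open, the fingers measure 118 mm over their backs; the gripper's body (76 mm by 178 mm) begins 60 mm behind the grasp point.
Start: joints at [1.175, 0.494, 1.345, -0, 1.302, -0.096], TCP at [0.185, 0.597, 0.214] pointing down, gripper open.
Joint ranges: [-2.91, 2.91], [-0.82, 2.16], [0.22, 2.67], [-1.22, 4.37], [0.12, 2.79], [-3.08, 3.08]. Speed limits (rad/s): [1.89, 1.89, 2.57, 3.01, 3.01, 3.01].

### API

Orientations are given as a unit quaternion [w, x, y, z].
In Python, from bench import bot, grab_frame gives the robot as it stands. The module is installed in compiled form; this text tells all that it offers.
- The arm moves only by the tool move_arm, never from a script. Its argument "plan" is a list of rows, each a list of 2 entries, a list of its own where there are three numbers: the shift along the tool's x, y, z in m, then the turn, a rotation vector about the tool's x, y, z in rad. In form: [[[dx, dy, dz], [rx, ry, rz]], ...]. A call has 1 to 5 rows; each row shifts and turns the commanded pose from where the row before left it, along the tool's axes as they then stand; what a row does not reach is not made up. A row lasts 1/8 s, in which the tool goes at most 62.5 mm and 10.7 degrees, less where a joint would pass 70% of its speed; a pose out of reach is approached as far as the arm can. A call with a gripper value outside its range is refused whole. "grip" is the closure, from 0 (fully open) to 1 (shut), set as the call begins (left out, the last holds). The fingers move at their own pace and stop on an object; "squeeze" is the grip in N (left out, the last holds). Time passes only in rows, so rows that do not move let the fingers close. It gives the time, the measured TCP pose, the force and the opening at its end, in the units of the state.
- bot.read_state(): the state, without advancing time (a new reading comes with each control period).
- grab_frame(name): name is "scene" or "top" or "wrist"; returns a dict with "img" (480x640x3 uint8, red, green, blue), "z_map" (480x640 float32, m along the optical axis (not along the pixel's ray), 0 where there is no reading), "fx", "fy", "cx", "cy" (pixels), "k1" (the pictures are not rectified: a ray, as slopes to the right and down, at radius r is drawn at 1 + k1 r^2 times it, then the intrinsics apply), "R" (3x3) and "t" (3): a world point X has camera coordinates R X + t. Camera axes: x right, y down, z forward; pixel columns grow to the right and rows downward; lengths in m; the calibration is good to about 2 mm. A picture is of the moment at which its call begins.
- bot.job_done(): hands the job in, once; it reports no verdict.
The state is a dict: "time": time; "joint_pos": joint angles; "joint_velocities": joint speeds; "joint_torque": joint torques, N m; "position": TCP position; "tool_rot": TCP orientation; "contact_force": force on the tool from outside, world axes, zero at the start; "ft_torque": the same for the moment, N m; "width": finger opening in m.
Only numpy, scipy, OpenCV 4.12 (cv2) and the standard library are available. Lean on these libraries where they do the work, as an engineer would, in place of code of your own. Each camera call takes 0.05 s, during which the arm holds its last target. There are 200 camera calls.

## Working session

There is one attempt and no reset: what is moved stays moved. The work goes in short steps, Python scripts to look and compute and a tool call to move; the robot and the scene stay as the last step left them, time stands still between calls to the robot, and variables do not carry over. Pictures are saved under pics/ and viewed, about 8 in all and at most 12, crops included, and the job is handed in when it is done.

Besides the shell and the picture viewer there is one more tool, called after "Call:" as name([rows], argument=value, ...), one row to a line, values as JSON. move_arm: Moves the arm, as the interface text tells. Its arguments: {"type":"object","properties":{"plan":{"type":"array"},"grip":{"type":"number"},"squeeze":{"type":"number"}},"required":["plan"]}

```bash
mkdir -p pics; cat > h.py <<'E'
import numpy as np,cv2
from bench import bot,grab_frame
def save(f,n): cv2.imwrite('pics/'+n,f['img'][:,:,::-1])
def cloud(f):
    """world xyz per pixel"""
    K=np.array([[f['fx'],0,f['cx']],[0,f['fy'],f['cy']],[0,0,1.]])
    h,w=f['z_map'].shape
    u,v=np.meshgrid(np.arange(w),np.arange(h))
    p=cv2.undistortPoints(np.stack([u,v],-1).reshape(-1,1,2).astype(np.float64),K,np.array([f['k1'],0,0,0.])).reshape(h,w,2)
    z=f['z_map'][...,None]
    c=np.concatenate([p*z,z],-1)
    X=(c-f['t'])@np.array(f['R'])
    X[f['z_map']<=0]=np.nan
    return X
E
python3 - <<'E'
from h import *
a=grab_frame('scene');b=grab_frame('top')
save(a,'s0.png');save(b,'t0.png')
np.savez('f0.npz',s=cloud(a),t=cloud(b),si=a['img'],ti=b['img'])
for f in(a,b):print(f['fx'],f['k1'],-np.array(f['R']).T@f['t'],np.array(f['R']).round(2).tolist())
s=bot.read_state();print(s,bot.hold_point_z)
E
```

```text
478.8727966841296 -0.05992989557335283 [-0.05874684 -0.62472872  0.55338937] [[0.71, -0.7, 0.0], [-0.3, -0.31, -0.9], [0.63, 0.64, -0.43]]
441.473148673652 -0.09028475642055674 [ 0.3973268  -0.02361984  1.08071452] [[0.03, -1.0, 0.01], [-0.98, -0.03, -0.19], [0.19, -0.0, -0.98]]
{'time': 0.1, 'joint_pos': array([ 1.17448778e+00,  4.94148735e-01,  1.34607196e+00, -2.81161651e-05,
        1.30249776e+00, -9.54913187e-02]), 'joint_velocities': array([ 0.00089093, -0.00114533, -0.00349331, -0.00074021, -0.00043933,
       -0.00022823]), 'joint_torque': array([ 2.37020424e-03, -8.80239201e+01, -3.82550955e+01,  7.09187100e-02,
        4.79894970e-02, -2.83894678e-05]), 'position': array([0.18505473, 0.5966131 , 0.21337973]), 'tool_rot': array([ 0.69903619,  0.10556338,  0.69921138, -0.10634016]), 'contact_force': array([-0.35641947, -0.04323619, -0.22550078]), 'ft_torque': array([-0.0169921 ,  0.00672907, -0.02051036]), 'width': 0.09126192598809407} 0.0188
```

View pics/s0.png

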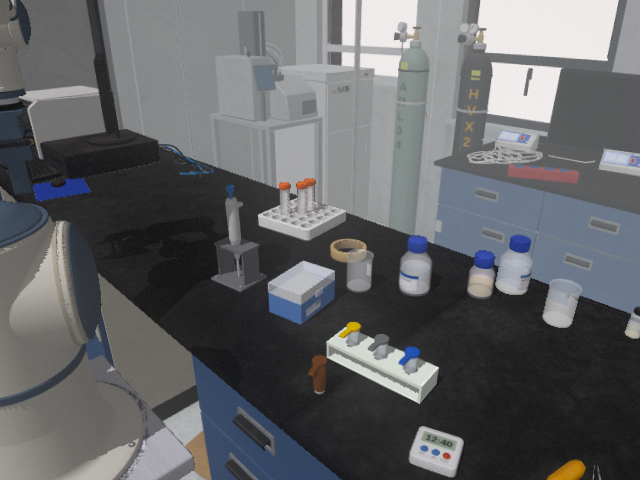

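View pics/t0.png

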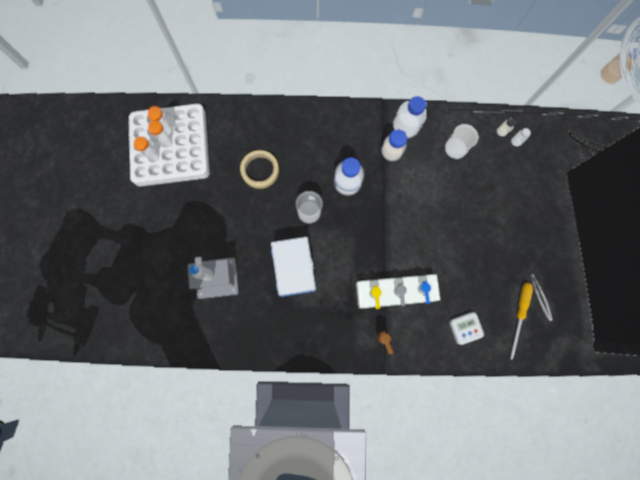

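The scene view shows the rack at (382,362) with the blue cap at its right end (411,355), the stand with the pipette at (235,240), and the tip box at (302,290). In the top view the blue cap is at (427,288), the yellow at (376,293), the brown look-alike at (386,340), the pipette at (198,270) and the tip box at (293,266).

```bash
python3 - <<'E'
from h import *
d=np.load('f0.npz')
def rep(n,m,X):
    p=X[m];p=p[~np.isnan(p[:,0])]
    if len(p)<4: print(n,'few',len(p));return
    print(n,len(p),'med',np.median(p,0).round(4),'lo',np.percentile(p,2,0).round(4),'hi',np.percentile(p,98,0).round(4));return p
for k,boxes in dict(t=dict(blue=(410,445,275,312),yel=(362,390,275,315),plung=(185,212,258,285),pipw=(190,215,255,285)),s=dict(blue=(395,425,340,375),yel=(335,365,318,345),plung=(222,240,180,198))).items():
    X=d[k];hsv=cv2.cvtColor(d[k+'i'],cv2.COLOR_RGB2HSV)
    for n,(a,b,c,e) in boxes.items():
        M=np.zeros(hsv.shape[:2],bool);M[c:e,a:b]=1
        H,S,V=hsv[...,0],hsv[...,1],hsv[...,2]
        col={'blue':(H>100)&(H<125)&(S>140)&(V>60),'plung':(H>95)&(H<125)&(S>110),'yel':(H>18)&(H<35)&(S>140),'pipw':(X[...,2]>.1)}[n]
        p=rep(k+n,M&col,X)
        if p is not None and n in('blue','yel'):
            q=p[p[:,2]>.058]
            m,ev=cv2.PCACompute(q[:,:2].astype(np.float32),None)
            print('  axis',m.round(4),ev[0].round(3))
# rack top & box top from top cam
X=d['t'];Z=X[...,2];hsv=cv2.cvtColor(d['ti'],cv2.COLOR_RGB2HSV)
def rect(n,sl,zlo,zhi,extra=None):
    m=np.zeros(Z.shape,bool);m[sl]=1;m&=(Z>zlo)&(Z<zhi)
    p=X[m];r=cv2.minAreaRect(p[:,:2].astype(np.float32));print(n,len(p),r,np.median(p,0).round(4))
rect('rack',np.s_[265:315,350:445],.03,.042)
rect('box',np.s_[230:300,265:320],.064,.08)
rect('standtop',np.s_[250:305,180:245],.086,.098)
rect('brown',np.s_[320:360,370:400],.02,.1)
# pipette handle axis, scene cam
X=d['s'];m=np.zeros(X.shape[:2],bool);m[180:250,220:250]=1;m&=(X[...,2]>.1)&(X[...,2]<.3)
p=X[m];
for z in np.arange(.1,.25,.01):
    q=p[abs(p[:,2]-z)<.005]
    q=q[q[:,1]>np.median(q[:,1])-.04] if len(q) else q
    if len(q): print(round(z,3),len(q),np.median(q,0).round(4),q.min(0).round(3),q.max(0).round(3))
E
python3 - <<'E'
import cv2
a=cv2.imread('pics/t0.png');b=cv2.imread('pics/s0.png')
o=cv2.hconcat([cv2.resize(b[175:300,205:275],(336,600),interpolation=3)[:, :],cv2.resize(a[265:355,355:445],(400,600),interpolation=3)])
cv2.imwrite('pics/c1.png',o)
E
```

```text
tblue 103 med [ 0.4824 -0.2862  0.0702] lo [ 0.4526 -0.3058  0.0016] hi [ 0.4986 -0.2755  0.0737]
  axis [[ 0.4808 -0.2854]] [0.99  0.142]
tyel 123 med [ 0.4678 -0.1726  0.0699] lo [ 0.4384 -0.1871 -0.0006] hi [ 0.4864 -0.1613  0.0733]
  axis [[ 0.4661 -0.1711]] [0.992 0.127]
tplung 61 med [0.4934 0.2082 0.2323] lo [0.4861 0.2009 0.227 ] hi [0.4998 0.2164 0.2347]
tpipw 323 med [0.4946 0.2033 0.1933] lo [0.4824 0.1956 0.1159] hi [0.5203 0.2178 0.2338]
sblue 199 med [ 0.4799 -0.2876  0.0708] lo [ 0.4515 -0.2968  0.0015] hi [ 0.5769 -0.2326  0.0728]
  axis [[ 0.4764 -0.2873]] [0.994 0.113]
syel 175 med [ 0.4652 -0.1742  0.0712] lo [ 0.4374 -0.1826  0.0661] hi [ 0.4842 -0.16    0.0732]
  axis [[ 0.4622 -0.1734]] [0.995 0.103]
splung 76 med [0.4904 0.206  0.2265] lo [0.4831 0.2006 0.0041] hi [0.8466 0.7421 0.2347]
rack 1529 ((0.4805719256401062, -0.2277570515871048), (0.060697272419929504, 0.19106224179267883), 6.432485103607178) [ 0.4799 -0.2209  0.0359]
box 1908 ((0.527726411819458, 0.023152854293584824), (0.12263499200344086, 0.08388254046440125), 10.739164352416992) [0.5263 0.0229 0.0
[... 655 characters left out ...]
 [0.4887 0.2007 0.1505] [0.481 0.194 0.145] [0.508 0.217 0.155]
0.16 53 [0.4873 0.2005 0.1605] [0.479 0.194 0.156] [0.501 0.214 0.165]
0.17 51 [0.4877 0.2003 0.17  ] [0.48  0.195 0.166] [0.503 0.216 0.175]
0.18 64 [0.4889 0.2005 0.1802] [0.479 0.195 0.175] [0.521 0.215 0.185]
0.19 68 [0.4898 0.203  0.189 ] [0.479 0.194 0.185] [0.525 0.219 0.195]
0.2 73 [0.4873 0.2029 0.201 ] [0.48  0.195 0.195] [0.504 0.221 0.205]
0.21 19 [0.4926 0.2081 0.2081] [0.486 0.202 0.205] [0.5   0.213 0.214]
0.22 19 [0.4904 0.2072 0.2221] [0.484 0.201 0.215] [0.496 0.212 0.225]
0.23 48 [0.4893 0.2057 0.2314] [0.482 0.199 0.225] [0.499 0.218 0.235]
0.24 1 [0.4974 0.2108 0.2352] [0.497 0.211 0.235] [0.497 0.211 0.235]
```

View pics/c1.png

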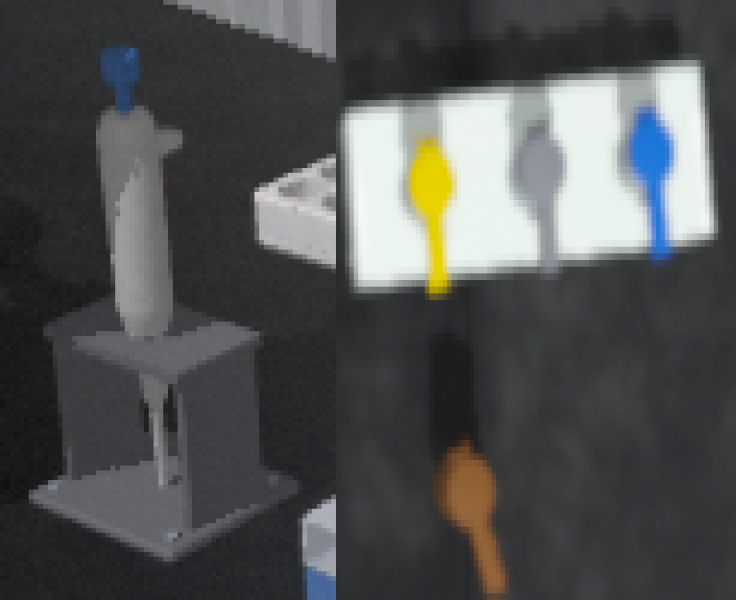

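The crop confirms the blue cap is at the rack's right end with its tab toward the robot. It also shows the pipette's hook near the top of the handle.

```bash
cat >> h.py <<'E'
from scipy.spatial.transform import Rotation as Ro
def rot(): q=bot.read_state()['tool_rot'];return Ro.from_quat(np.r_[q[1:],q[0]])
def down(yaw):
    """tool x down, tool y along world direction (-sin yaw, cos yaw)"""
    x=np.array([0,0,-1.]);y=np.array([-np.sin(yaw),np.cos(yaw),0]);return Ro.from_matrix(np.c_[x,y,np.cross(x,y)])
def goto(P,R,n):
    """n equal rows in tool axes from the measured pose to P,R"""
    s=bot.read_state();p=s['position'];r=rot();rv=(r.inv()*R).as_rotvec()
    for i in range(n):
        ri=r*Ro.from_rotvec(rv*i/n)
        print([ri.inv().apply((np.array(P)-p)/n).round(4).tolist(),(rv/n).round(4).tolist()])
E
python3 - <<'E'
from h import *
s=bot.read_state()
print(rot().as_matrix().round(3).tolist(),'j6',s['joint_pos'][5])
for f in(1,-1):
    R=down(np.radians(6.8)+(0 if f==1 else np.pi));print(f,(rot().inv()*R).as_rotvec())
R=down(np.radians(6.8))
goto((.458,-.289,.13),R,20)
E
```

```text
[[-0.0, 0.296, 0.955], [-0.001, 0.955, -0.296], [-1.0, -0.001, -0.0]] j6 -0.09549131868424857
1 [-4.19492102e-01 -3.14780710e-04  1.08988489e-03]
-1 [2.72210012e+00 1.50553090e-03 4.34827648e-04]
[[0.0042, -0.0382, 0.0262], [-0.021, -0.0, 0.0001]]
[[0.0042, -0.0388, 0.0253], [-0.021, -0.0, 0.0001]]
[[0.0042, -0.0393, 0.0245], [-0.021, -0.0, 0.0001]]
[[0.0042, -0.0398, 0.0237], [-0.021, -0.0, 0.0001]]
[[0.0042, -0.0403, 0.0229], [-0.021, -0.0, 0.0001]]
[[0.0042, -0.0408, 0.022], [-0.021, -0.0, 0.0001]]
[[0.0042, -0.0412, 0.0211], [-0.021, -0.0, 0.0001]]
[[0.0042, -0.0417, 0.0203], [-0.021, -0.0, 0.0001]]
[[0.0042, -0.0421, 0.0194], [-0.021, -0.0, 0.0001]]
[[0.0042, -0.0425, 0.0185], [-0.021, -0.0, 0.0001]]
[[0.0042, -0.0429, 0.0176], [-0.021, -0.0, 0.0001]]
[[0.0042, -0.0432, 0.0167], [-0.021, -0.0, 0.0001]]
[[0.0042, -0.0436, 0.0158], [-0.021, -0.0, 0.0001]]
[[0.0042, -0.0439, 0.0149], [-0.021, -0.0, 0.0001]]
[[0.0042, -0.0442, 0.014], [-0.021, -0.0, 0.0001]]
[[0.0042, -0.0445, 0.013], [-0.021, -0.0, 0.0001]]
[[0.0042, -0.0447, 0.0121], [-0.021, -0.0, 0.0001]]
[[0.0042, -0.045, 0.0112], [-0.021, -0.0, 0.0001]]
[[0.0042, -0.0452, 0.0102], [-0.021, -0.0, 0.0001]]
[[0.0042, -0.0454, 0.0093], [-0.021, -0.0, 0.0001]]
```

Call:
move_arm([
  [[0.0,-0.038,0.026],[-0.021,0,0]],
  [[0.0,-0.039,0.025],[-0.021,0,0]],
  [[0.0,-0.039,0.0245],[-0.021,0,0]],
  [[0.0,-0.04,0.0235],[-0.021,0,0]],
  [[0.0,-0.04,0.023],[-0.021,0,0]],
], grip=0.67, squeeze=5)

```text
time: 0.72
position: [0.2531, 0.3747, 0.2138]
tool_rot: [0.704, 0.069, 0.704, -0.069]
contact_force: [0.4, 0.1, -0.4]
width: 0.0442
```

Call:
move_arm([
  [[0.004,-0.041,0.022],[-0.021,0,0]],
  [[0.004,-0.041,0.021],[-0.021,0,0]],
  [[0.004,-0.042,0.02],[-0.021,0,0]],
  [[0.004,-0.042,0.0195],[-0.021,0,0]],
  [[0.004,-0.0425,0.0185],[-0.021,0,0]],
])

```text
time: 1.35
position: [0.321, 0.1531, 0.1938]
tool_rot: [0.706, 0.032, 0.706, -0.032]
contact_force: [1.1, 0.9, 0.1]
width: 0.0301
```

Call:
move_arm([
  [[0.006,-0.043,0.0175],[-0.021,0,0]],
  [[0.006,-0.043,0.0165],[-0.021,0,0]],
  [[0.006,-0.0435,0.016],[-0.021,0,0]],
  [[0.006,-0.044,0.015],[-0.021,0,0]],
  [[0.006,-0.044,0.014],[-0.021,0,0]],
])

```text
time: 1.98
position: [0.3894, -0.0682, 0.1637]
tool_rot: [0.707, -0.005, 0.707, 0.005]
contact_force: [1.7, 1.1, 0.6]
width: 0.0301
```

```bash
python3 - <<'E'
from h import *
s=bot.read_state();print(s['time'],s['position'],s['width'],s['joint_pos'])
goto((.458,-.289,.13),down(np.radians(6.8)),5)
E
```

```text
1.975 [ 0.38937962 -0.06824731  0.16370131] 0.03010808230873139 [-3.24913689e-01  2.47023619e-01  1.94219602e+00  8.34989482e-05
  9.52344455e-01 -1.91029552e+00]
[[0.0067, -0.0443, 0.0131], [-0.0208, 0.0, -0.0]]
[[0.0067, -0.0446, 0.0122], [-0.0208, 0.0, -0.0]]
[[0.0067, -0.0449, 0.0112], [-0.0208, 0.0, -0.0]]
[[0.0067, -0.0451, 0.0103], [-0.0208, 0.0, -0.0]]
[[0.0067, -0.0453, 0.0093], [-0.0208, 0.0, -0.0]]
```

Call:
move_arm([
  [[0.0065,-0.0445,0.013],[-0.021,0,0]],
  [[0.0065,-0.0445,0.012],[-0.021,0,0]],
  [[0.007,-0.045,0.011],[-0.021,0,0]],
  [[0.007,-0.045,0.01],[-0.021,0,0]],
  [[0.007,-0.045,0.009],[-0.021,0,0]],
])

```text
time: 2.6
position: [0.4568, -0.2888, 0.1295]
tool_rot: [0.706, -0.042, 0.706, 0.042]
contact_force: [1.4, 0.5, -0.7]
width: 0.0301
```

```bash
python3 - <<'E'
from h import *
w=grab_frame('wrist');save(w,'w1.png');X=cloud(w)
s=bot.read_state();print(s['time'],s['position'])
print(-np.array(w['R']).T@w['t'],np.array(w['R']).round(2).tolist())
hsv=cv2.cvtColor(w['img'],cv2.COLOR_RGB2HSV);H,S,V=[hsv[...,i] for i in range(3)]
m=(H>100)&(H<125)&(S>140)&(V>60)&(X[...,2]>.055)&(X[...,2]<.085)
v,u=np.where(m);p=X[m];print(len(p),u.min(),u.max(),v.min(),v.max(),np.median(p,0),np.percentile(p,1,0),np.percentile(p,99,0))
a=np.radians(6.8);ex=np.array([np.cos(a),np.sin(a)]);ey=np.array([-ex[1],ex[0]])
a_=p[:,:2]@ex;b_=p[:,:2]@ey
for lo in np.arange(a_.min(),a_.max(),.004):
    k=(a_>=lo)&(a_<lo+.004)
    if k.sum()>5: print(round(lo+.002,4),round(b_[k].min(),4),round(b_[k].max(),4),round((b_[k].min()+b_[k].max())/2,4))
r=np.array([.488,-.2855]);print('mouth est',r@ex,r@ey)
E
```

```text
2.65 [ 0.4587338  -0.29385849  0.1289644 ]
[ 0.37906834 -0.29731525  0.30102777] [[-0.12, 0.99, 0.0], [0.95, 0.11, 0.28], [0.28, 0.03, -0.96]]
547 302 322 247 306 [ 0.48450791 -0.28981218  0.07109798] [ 0.45407431 -0.29639108  0.06709672] [ 0.50052175 -0.28160389  0.07259571]
0.4163 -0.3451 -0.3443 -0.3447
0.4203 -0.3451 -0.3443 -0.3447
0.4243 -0.3451 -0.3444 -0.3448
0.4283 -0.3452 -0.3436 -0.3444
0.4323 -0.3452 -0.3437 -0.3444
0.4363 -0.3467 -0.3407 -0.3437
0.4403 -0.3505 -0.3384 -0.3445
0.4443 -0.3521 -0.3377 -0.3449
0.4483 -0.3521 -0.3369 -0.3445
0.4523 -0.3522 -0.3376 -0.3449
0.4563 -0.3515 -0.3384 -0.345
0.4603 -0.3484 -0.3399 -0.3442
0.4643 -0.3462 -0.3423 -0.3443
mouth est 0.450762835004484 -0.34127278909798875
```

View pics/w1.png

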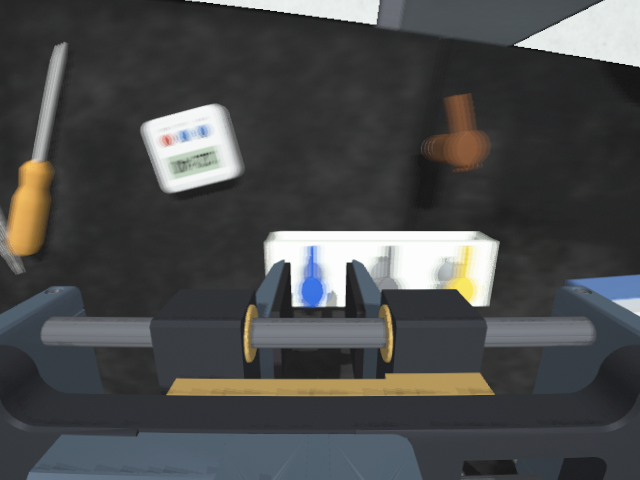

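The wrist view (blurred, taken while settling) shows the blue tab at (312,260) between the fingers and the disc at (312,291). I'll repeat the measurement now that the arm is still.

```bash
cat >> h.py <<'E'
def blue(w,X):
    hsv=cv2.cvtColor(w['img'],cv2.COLOR_RGB2HSV);H,S,V=[hsv[...,i] for i in range(3)]
    return (H>100)&(H<125)&(S>140)&(V>60)
E
python3 - <<'E'
from h import *
grab_frame('wrist');grab_frame('wrist')
w=grab_frame('wrist');X=cloud(w)
s=bot.read_state();print(s['time'],s['position'],s['joint_velocities'].round(3))
m=blue(w,X)&(X[...,2]>.055)&(X[...,2]<.085)
p=X[m];print(len(p),np.median(p,0))
for deg in(6,6.8,7.5):
    a=np.radians(deg);ex=np.array([np.cos(a),np.sin(a)]);ey=np.array([-ex[1],ex[0]])
    a_=p[:,:2]@ex;b_=p[:,:2]@ey
    L=[]
    for lo in np.arange(a_.min(),a_.max(),.004):
        k=(a_>=lo)&(a_<lo+.004)
        if k.sum()>5: L.append((round(lo+.002,4),round((b_[k].min()+b_[k].max())/2,4),round(np.ptp(b_[k]),4)))
    print(deg,L)
    tip=a_.min();back=a_.max();print('tip',tip,'back',back,'mouth est xy',(tip+.036)*ex+np.median(b_)*ey,(back-.0125)*ex+np.median(b_)*ey)
Z=X[...,2];mm=(Z>.031)&(Z<.042)
E
```

```text
2.8 [ 0.45636129 -0.2876156   0.12935863] [ 0.025 -0.021  0.029  0.001  0.001  0.007]
1072 [ 0.48070576 -0.28608336  0.07102092]
6 [(np.float64(0.42), np.float64(-0.3343), np.float64(0.0074)), (np.float64(0.424), np.float64(-0.3343), np.float64(0.0074)), (np.float64(0.428), np.float64(-0.3342), np.float64(0.0074)), (np.float64(0.432), np.float64(-0.3342), np.float64(0.0075)), (np.float64(0.436), np.float64(-0.3341), np.float64(0.0075)), (np.float64(0.44), np.float64(-0.3344), np.float64(0.0082)), (np.float64(0.444), np.float64(-0.334), np.float64(0.0166)), (np.float64(0.448), np.float64(-0.334), np.float64(0.0212)), (np.float64(0.452), np.float64(-0.3335), np.float64(0.0221)), (np.float64(0.456), np.float64(-0.3335), np.float64(0.0221)), (np.float64(0.46), np.float64(-0.3339), np.float64(0.0199)), (np.float64(0.464), np.float64(-0.3338), np.float64(0.0138)), (np.float64(0.468), np.float64(-0.3341), np.float64(0.0102))]
tip 0.4180349374856632 back 0.46851286456962843 mouth est xy [ 0.48646342 -0.28474145] [ 0.48843051 -0.2845347 ]
6.8 [(np.float64(0.4153), np.float64(-0.3401), np.floa
[... 1117 characters left out ...]
np.float64(0.0075)), (np.float64(0.4271), np.float64(-0.3454), np.float64(0.0075)), (np.float64(0.4311), np.float64(-0.3459), np.float64(0.0083)), (np.float64(0.4351), np.float64(-0.3459), np.float64(0.0174)), (np.float64(0.4391), np.float64(-0.3456), np.float64(0.0212)), (np.float64(0.4431), np.float64(-0.3453), np.float64(0.0221)), (np.float64(0.4471), np.float64(-0.3453), np.float64(0.0221)), (np.float64(0.4511), np.float64(-0.3458), np.float64(0.0199)), (np.float64(0.4551), np.float64(-0.3454), np.float64(0.0145)), (np.float64(0.4591), np.float64(-0.3463), np.float64(0.0102))]
tip 0.4090822548500672 back 0.45973873386113173 mouth est xy [ 0.48636494 -0.2844009 ] [ 0.48850297 -0.28411943]
```

Call:
move_arm([
  [[0.023,-0.001,0.001],[0,0,0]],
  [[0.023,0,0],[0,0,0]],
  [[0.023,0,0],[0,0,0]],
  [[0,0,0],[0,0,0]],
  [[0,0,0],[0,0,0]],
])

```text
time: 3.42
position: [0.458, -0.2878, 0.0618]
tool_rot: [0.706, -0.042, 0.706, 0.042]
contact_force: [-0.1, 0.2, 0.4]
width: 0.03
```

```bash
python3 - <<'E'
from h import *
s=bot.read_state();p=s['position'];print(s['time'],p,s['contact_force'])
a=np.radians(6.8);print(rot().inv().apply(np.array([.4577,-.2886,.060])-p).round(4),(rot().inv()*down(a)).as_rotvec().round(4))
th=np.linspace(0,2.0,21);u=-44*np.cos(th)+3*np.sin(th);h=44*np.sin(th)+3*np.cos(th)
print(np.c_[-np.diff(h),np.diff(u)].round(1).tolist())
E
```

```text
3.425 [ 0.45801267 -0.28782558  0.06176965] [-0.09902775  0.15313213  0.35720236]
[ 0.0018 -0.0007 -0.0004] [0.001  0.0003 0.0003]
[[-4.4, 0.5], [-4.3, 1.0], [-4.2, 1.4], [-4.0, 1.8], [-3.8, 2.2], [-3.6, 2.6], [-3.3, 2.9], [-3.0, 3.2], [-2.7, 3.5], [-2.3, 3.8], [-1.9, 4.0], [-1.5, 4.1], [-1.1, 4.3], [-0.7, 4.4], [-0.2, 4.4], [0.2, 4.4], [0.6, 4.4], [1.1, 4.3], [1.5, 4.1], [1.9, 4.0]]
```

Close the gripper gently on the tab.

Call:
move_arm([
  [[0.001,-0.001,0],[0,0,0]],
  [[0,0,0],[0,0,0]],
  [[0,0,0],[0,0,0]],
  [[0,0,0],[0,0,0]],
], grip=1, squeeze=4)

```text
time: 3.92
position: [0.4581, -0.2892, 0.0602]
tool_rot: [0.706, -0.042, 0.706, 0.042]
contact_force: [0.2, 1.6, 5.8]
width: 0.0099
```

Call:
move_arm([
  [[-0.0044,0,0.0005],[0,0,0]],
  [[-0.0043,0,0.001],[0,0,0]],
  [[-0.0042,0,0.0014],[0,0,0]],
  [[-0.004,0,0.0018],[0,0,0]],
  [[-0.0038,0,0.0022],[0,0,0]],
])

```text
time: 4.55
position: [0.4649, -0.2883, 0.0809]
tool_rot: [0.706, -0.042, 0.706, 0.042]
contact_force: [-0.0, 0.6, -1.9]
width: 0.0098
```

Call:
move_arm([
  [[-0.0036,0,0.0026],[0,0,0]],
  [[-0.0033,0,0.0029],[0,0,0]],
  [[-0.003,0,0.0032],[0,0,0]],
  [[-0.0027,0,0.0035],[0,0,0]],
  [[-0.0023,0,0.0038],[0,0,0]],
])

```text
time: 5.18
position: [0.4809, -0.2864, 0.0957]
tool_rot: [0.706, -0.042, 0.706, 0.042]
contact_force: [0.3, 0.4, -1.4]
width: 0.0101
```

Call:
move_arm([
  [[-0.0019,0,0.004],[0,0,0]],
  [[-0.0015,0,0.0041],[0,0,0]],
  [[-0.0011,0,0.0043],[0,0,0]],
  [[-0.0007,0,0.0044],[0,0,0]],
  [[-0.0002,0,0.0044],[0,0,0]],
])

```text
time: 5.8
position: [0.502, -0.2839, 0.1009]
tool_rot: [0.706, -0.042, 0.706, 0.042]
contact_force: [-0.5, -0.7, -1.4]
width: 0.0097
```

Call:
move_arm([
  [[0.0002,0,0.0044],[0,0,0]],
  [[0.0006,0,0.0044],[0,0,0]],
  [[0.0011,0,0.0043],[0,0,0]],
  [[0.0015,0,0.0041],[0,0,0]],
  [[0.0017,0,0.0036],[0,0,0]],
])

```text
time: 6.42
position: [0.5226, -0.2814, 0.0957]
tool_rot: [0.706, -0.042, 0.706, 0.042]
contact_force: [-4.1, -1.3, 2.2]
width: 0.0098
```

```bash
python3 - <<'E'
from h import *
s=bot.read_state();print(s['time'],s['position'],s['contact_force'],s['width'])
a=grab_frame('scene');X=cloud(a);save(a,'s2.png')
cv2.imwrite('pics/s2c.png',cv2.resize(a['img'][260:420,310:470,::-1],(600,600),interpolation=3))
E
```

```text
6.425 [ 0.52264787 -0.28142527  0.09572469] [-4.08515581 -1.29707909  2.19622696] 0.009834911550009004
```

View pics/s2c.png

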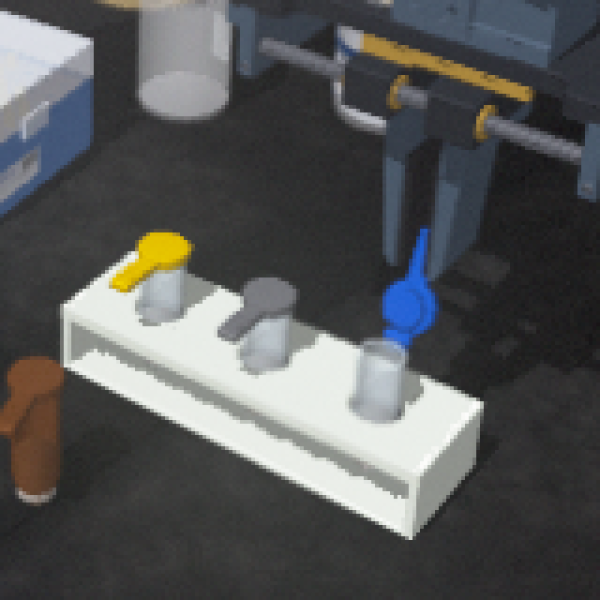

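The crop shows the blue cap fully open and leaning back past upright (410,290), the tube mouth clear at (383,350), and the grey and yellow caps shut. I'll release the tab and lift.

Call:
move_arm([
  [[0,0,0],[0,0,0]],
  [[0,0,0],[0,0,0]],
  [[-0.02,0,0],[0,0,0]],
  [[-0.045,0,0],[0,0,0]],
  [[-0.055,0,0],[0,0,0]],
], grip=0.7)

```text
time: 7.1
position: [0.5217, -0.2811, 0.2165]
tool_rot: [0.705, -0.042, 0.706, 0.042]
contact_force: [0.7, 0.6, -0.3]
width: 0.027
```

```bash
python3 - <<'E'
from h import *
# pipette cross-section from first frames, both cameras
d=np.load('f0.npz')
P=[]
for k,sl in (('s',np.s_[170:260,210:260]),('t',np.s_[250:300,180:230])):
    X=d[k][sl].reshape(-1,3);q=X[(X[:,2]>.098)&(X[:,2]<.245)&(abs(X[:,0]-.495)<.06)&(abs(X[:,1]-.205)<.06)];P.append(q)
    print(k,len(q))
    for z in np.arange(.105,.24,.01):
        w=q[abs(q[:,2]-z)<.005]
        if len(w)>3: print('  %.3f'%z,len(w),w[:,:2].min(0).round(4),w[:,:2].max(0).round(4))
q=np.vstack(P);w=q[(q[:,2]>.17)&(q[:,2]<.205)]
np.savetxt('pip.txt',q)
hook=q[(q[:,0]>.506)|(q[:,1]<.19)|(q[:,1]>.222)];print('outliers',hook.round(3).tolist()[:40])
s=bot.read_state();print(s['time'],s['position'])
E
```

```text
s 669
  0.105 39 [0.4832 0.1973] [0.504  0.2177]
  0.115 47 [0.4804 0.1966] [0.5036 0.214 ]
  0.125 55 [0.4812 0.1944] [0.5086 0.2187]
  0.135 45 [0.4807 0.1963] [0.5025 0.2156]
  0.145 53 [0.4814 0.1946] [0.5033 0.2173]
  0.155 54 [0.4795 0.194 ] [0.5083 0.2151]
  0.165 55 [0.4797 0.1942] [0.5026 0.2162]
  0.175 55 [0.4794 0.1945] [0.5058 0.2155]
  0.185 74 [0.4789 0.1947] [0.5252 0.2189]
  0.195 60 [0.4786 0.1945] [0.5032 0.2145]
  0.205 52 [0.4805 0.1967] [0.5036 0.2205]
  0.215 15 [0.4864 0.205 ] [0.4967 0.2114]
  0.225 30 [0.4825 0.2004] [0.4964 0.2127]
  0.235 30 [0.4832 0.1993] [0.4993 0.2181]
t 328
  0.115 9 [0.4867 0.1968] [0.506  0.2038]
  0.125 13 [0.4853 0.1967] [0.5076 0.2051]
  0.135 15 [0.4836 0.1961] [0.5118 0.2124]
  0.145 12 [0.4833 0.1966] [0.5043 0.2093]
  0.155 14 [0.484  0.1956] [0.5076 0.2033]
  0.165 13 [0.483  0.1956] [0.5027 0.2052]
  0.175 18 [0.482  0.1949] [0.5192 0.2123]
  0.185 57 [0.4835 0.1952] [0.5225 0.2191]
  0.195 44 [0.4819 0.1959] [0.5087 0.2201]
  0.205 57 [0.4833 0.1963] [0.5061 0.2182]
  0.225 10 [0.4869 0.2008] [0.4989 0.2054]
  0.235 63 [0.
[... 284 characters left out ...]
6], [0.52, 0.207, 0.187], [0.509, 0.207, 0.187], [0.512, 0.207, 0.187], [0.515, 0.209, 0.185], [0.519, 0.21, 0.184], [0.521, 0.209, 0.184], [0.51, 0.208, 0.185], [0.511, 0.207, 0.184], [0.514, 0.207, 0.184], [0.515, 0.205, 0.184], [0.51, 0.209, 0.182], [0.512, 0.208, 0.182], [0.508, 0.206, 0.155], [0.507, 0.205, 0.153], [0.509, 0.206, 0.128], [0.508, 0.205, 0.124], [0.522, 0.219, 0.185], [0.522, 0.217, 0.184], [0.522, 0.214, 0.187], [0.522, 0.212, 0.187], [0.522, 0.21, 0.188], [0.522, 0.208, 0.185], [0.52, 0.219, 0.183], [0.52, 0.216, 0.189], [0.52, 0.215, 0.184], [0.52, 0.212, 0.187], [0.52, 0.21, 0.185], [0.52, 0.208, 0.186], [0.518, 0.219, 0.183]]
7.1 [ 0.52173892 -0.28107238  0.21649583]
```

```bash
python3 - <<'E'
from h import *
goto((.485,.205,.31),down(np.radians(8.5)),12)
E
```

```text
[[-0.0077, 0.0406, 0.0018], [-0.0024, -0.0001, -0.0001]]
[[-0.0077, 0.0406, 0.0019], [-0.0024, -0.0001, -0.0001]]
[[-0.0077, 0.0406, 0.002], [-0.0024, -0.0001, -0.0001]]
[[-0.0078, 0.0406, 0.0021], [-0.0024, -0.0001, -0.0001]]
[[-0.0078, 0.0406, 0.0022], [-0.0024, -0.0001, -0.0001]]
[[-0.0078, 0.0406, 0.0023], [-0.0024, -0.0001, -0.0001]]
[[-0.0078, 0.0406, 0.0024], [-0.0024, -0.0001, -0.0001]]
[[-0.0078, 0.0406, 0.0025], [-0.0024, -0.0001, -0.0001]]
[[-0.0078, 0.0405, 0.0026], [-0.0024, -0.0001, -0.0001]]
[[-0.0078, 0.0405, 0.0027], [-0.0024, -0.0001, -0.0001]]
[[-0.0078, 0.0405, 0.0028], [-0.0024, -0.0001, -0.0001]]
[[-0.0078, 0.0405, 0.0029], [-0.0024, -0.0001, -0.0001]]
```

Call:
move_arm([
  [[-0.012,0.04,0.002],[-0.0025,0,0]],
  [[-0.012,0.0405,0.002],[-0.0025,0,0]],
  [[-0.012,0.0405,0.002],[-0.0025,0,0]],
  [[-0.012,0.0405,0.002],[-0.0025,0,0]],
  [[-0.012,0.0405,0.002],[-0.0025,0,0]],
], grip=0)

```text
time: 7.72
position: [0.5069, -0.0785, 0.2763]
tool_rot: [0.706, -0.046, 0.705, 0.047]
contact_force: [0.1, 1.1, -0.1]
width: 0.0746
```

Call:
move_arm([
  [[-0.011,0.0405,0.0025],[-0.0025,0,0]],
  [[-0.011,0.0405,0.0025],[-0.0025,0,0]],
  [[-0.011,0.0405,0.0025],[-0.0025,0,0]],
  [[0,0.0405,0.0025],[-0.0025,0,0]],
  [[0,0.0405,0.0025],[-0.0025,0,0]],
])

```text
time: 8.35
position: [0.4918, 0.1238, 0.3091]
tool_rot: [0.705, -0.051, 0.705, 0.051]
contact_force: [0.9, -0.5, -0.6]
width: 0.0912
```

Call:
move_arm([
  [[0,0.0405,0.003],[-0.0025,0,0]],
  [[0,0.0405,0.003],[-0.0025,0,0]],
  [[0,0,0],[0,0,0]],
  [[0,0,0],[0,0,0]],
  [[0,0,0],[0,0,0]],
])

```text
time: 8.98
position: [0.4863, 0.2027, 0.3089]
tool_rot: [0.705, -0.052, 0.705, 0.052]
contact_force: [-0.1, -0.4, -0.3]
width: 0.0911
```

```bash
python3 - <<'E'
from h import *
s=bot.read_state();print(s['time'],s['position'],s['joint_velocities'].round(3),s['width'],s['joint_pos'].round(2))
w=grab_frame('wrist');X=cloud(w);save(w,'w3.png');np.savez('w3.npz',X=X,i=w['img'])
q=X.reshape(-1,3);q=q[(q[:,2]>.095)&(q[:,2]<.245)&(abs(q[:,0]-.495)<.06)&(abs(q[:,1]-.207)<.05)]
for z in np.arange(.1,.25,.01):
    k=q[abs(q[:,2]-z)<.005]
    if len(k)>3: print('%.3f'%z,len(k),k[:,:2].min(0).round(4),k[:,:2].max(0).round(4),np.median(k[:,:2],0).round(4))
E
```

```text
8.975 [0.48633236 0.20266806 0.30885237] [-0.002 -0.001 -0.003  0.     0.     0.002] 0.09107068970647944 [ 0.28  0.27  1.44 -0.    1.43 -1.44]
0.100 4 [0.4769 0.1683] [0.5156 0.251 ] [0.5072 0.1999]
0.110 21 [0.4835 0.1979] [0.4944 0.2211] [0.485  0.2078]
0.120 28 [0.4831 0.1979] [0.4932 0.2225] [0.4845 0.2099]
0.130 39 [0.4826 0.1972] [0.495  0.2217] [0.4845 0.2075]
0.140 38 [0.4824 0.1972] [0.4935 0.2225] [0.4844 0.2089]
0.150 40 [0.4821 0.1972] [0.4923 0.2225] [0.4839 0.2078]
0.160 48 [0.4817 0.1967] [0.4939 0.2218] [0.4835 0.2085]
0.170 50 [0.4812 0.1967] [0.4924 0.2212] [0.4829 0.2068]
0.180 49 [0.4809 0.1967] [0.4911 0.2219] [0.4823 0.2084]
0.190 171 [0.4804 0.1962] [0.5245 0.2234] [0.4883 0.2113]
0.200 408 [0.4811 0.1963] [0.5052 0.2232] [0.4884 0.2083]
0.220 24 [0.4851 0.2011] [0.492  0.2174] [0.4866 0.2071]
0.230 384 [0.4845 0.2011] [0.5018 0.2175] [0.4921 0.2091]
```

View pics/w3.png

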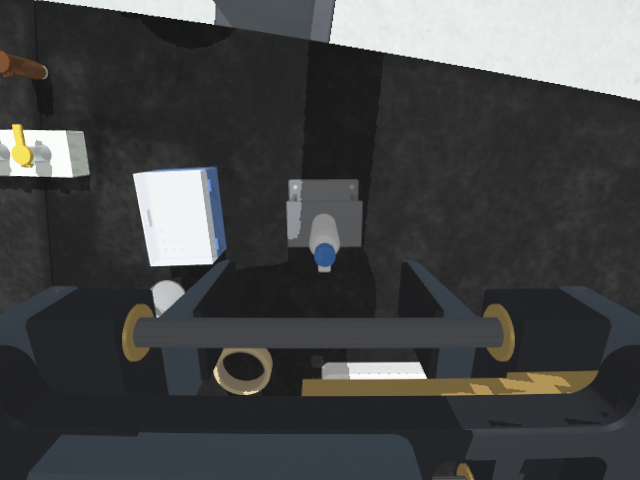

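The wrist view shows the pipette between the open fingers with its plunger at (324,255), the hook pointing away from the robot, and the stand at (325,222). I'll align the tool with its lean (about 2.2° toward the robot) and descend along its axis.

Call:
move_arm([
  [[0,0.0065,0.0035],[0,-0.038,0]],
  [[0.02,0,0],[0,0,0]],
  [[0.02,0,0],[0,0,0]],
  [[0.01,0,0],[0,0,0]],
  [[0,0,0],[0,0,0]],
])

```text
time: 9.65
position: [0.4905, 0.2104, 0.2586]
tool_rot: [0.718, -0.052, 0.692, 0.053]
contact_force: [1.3, -0.1, -0.0]
width: 0.0913
```

```bash
python3 - <<'E'
from h import *
s=bot.read_state();p=s['position'];print(s['time'],p,rot().as_matrix()[:,0].round(4))
print(rot().inv().apply(np.array([.4943,.2095,.169])-p).round(4))
E
```

```text
9.65 [0.49053175 0.21039591 0.25858129] [ 0.0367  0.0053 -0.9993]
[ 0.0897 -0.0014  0.0003]
```

Call:
move_arm([
  [[0.022,-0.001,0],[0,0,0]],
  [[0.025,0,0],[0,0,0]],
  [[0.025,0,0],[0,0,0]],
  [[0.017,0,0],[0,0,0]],
  [[0,0,0],[0,0,0]],
])

```text
time: 10.28
position: [0.4941, 0.2101, 0.1697]
tool_rot: [0.718, -0.052, 0.692, 0.054]
contact_force: [-0.2, 0.4, 0.8]
width: 0.0909
```

Call:
move_arm([
  [[0,0,0],[0,0,0]],
  [[0,0,0],[0,0,0]],
  [[0,0,0],[0,0,0]],
  [[0,0,0],[0,0,0]],
  [[0,0,0],[0,0,0]],
], grip=1, squeeze=20)

```text
time: 10.9
position: [0.4941, 0.2103, 0.17]
tool_rot: [0.718, -0.052, 0.692, 0.054]
contact_force: [-0.3, -0.3, -0.7]
width: 0.0444
```

Call:
move_arm([
  [[0,0,0],[0,0,0]],
  [[0,0,0],[0,0,0]],
  [[0,0,0],[0,0,0]],
])

```text
time: 11.28
position: [0.4941, 0.2103, 0.1699]
tool_rot: [0.718, -0.052, 0.692, 0.054]
contact_force: [-0.2, -0.5, 0.9]
width: 0.0278
```

Call:
move_arm([
  [[0,0,0],[0,0,0]],
  [[0,0,0],[0,0,0]],
  [[-0.005,0,0],[0,0,0]],
  [[-0.008,0,0],[0,0,0]],
  [[-0.008,0,0],[0,0,0]],
], squeeze=30)

```text
time: 11.9
position: [0.4933, 0.2102, 0.1916]
tool_rot: [0.718, -0.052, 0.692, 0.054]
contact_force: [-0.2, 0.4, -0.7]
width: 0.0277
```

Call:
move_arm([
  [[-0.012,0,0],[0,0,0]],
  [[-0.015,0,0],[0,0,0]],
  [[-0.015,0,0],[0,0,0]],
  [[-0.015,0,0],[0,0,0]],
  [[-0.015,0,0],[0,0,0]],
])

```text
time: 12.52
position: [0.4906, 0.2098, 0.264]
tool_rot: [0.718, -0.052, 0.692, 0.054]
contact_force: [-0.1, 0.2, -0.8]
width: 0.0277
```

Call:
move_arm([
  [[-0.015,0,0],[0,0,0]],
  [[-0.015,0,0],[0,0,0]],
  [[-0.015,0,0],[0,0,0]],
  [[0,0,0],[0,0,0]],
  [[0,0,0],[0,0,0]],
])

```text
time: 13.15
position: [0.4887, 0.2095, 0.3074]
tool_rot: [0.718, -0.052, 0.692, 0.054]
contact_force: [0.7, -0.3, -0.9]
width: 0.0277
```

```bash
cat >> h.py <<'E'
def pip(name,crop,zlo,zhi,show=None):
    """pipette points below/around the fingers seen by a fixed camera"""
    f=grab_frame(name);X=cloud(f);s=bot.read_state();p=s['position']
    if show: 
        a,b,c,d=crop;cv2.imwrite('pics/'+show,cv2.resize(f['img'][a:b,c:d,::-1],None,fx=600/(b-a),fy=600/(b-a),interpolation=3))
    q=X.reshape(-1,3);q=q[(q[:,2]>zlo)&(q[:,2]<zhi)&(np.hypot(q[:,0]-p[0],q[:,1]-p[1])<.035)]
    print(s['time'],p.round(4),'toolx',rot().as_matrix()[:,0].round(4),'F',s['contact_force'].round(1),s['width'])
    for z in np.arange(zlo,zhi,.01):
        k=q[abs(q[:,2]-z-.005)<.005]
        if len(k): print('%.3f'%(z+.005),len(k),k[:,:2].min(0).round(4),k[:,:2].max(0).round(4),np.median(k[:,:2],0).round(4))
E
python3 - <<'E'
from h import *
pip('scene',(110,300,160,300),.095,.30,'s4.png')
E
```

```text
13.2 [0.4887 0.2094 0.3072] toolx [ 0.0366  0.0053 -0.9993] F [ 0.9  0.1 -1.9] 0.027619297497784905
0.100 17 [0.4688 0.1811] [0.5072 0.2415] [0.4919 0.2198]
0.150 6 [0.4912 0.2076] [0.4943 0.2101] [0.4922 0.2094]
0.160 11 [0.4897 0.2068] [0.4941 0.2135] [0.4924 0.2089]
0.170 13 [0.4895 0.2074] [0.495  0.2117] [0.4921 0.2085]
0.180 12 [0.4895 0.2073] [0.4944 0.2122] [0.4909 0.2092]
0.190 11 [0.489  0.2058] [0.4953 0.2133] [0.4912 0.2085]
0.200 24 [0.4847 0.2015] [0.4965 0.2108] [0.4892 0.2058]
0.210 26 [0.4845 0.2018] [0.4957 0.2142] [0.4881 0.207 ]
0.220 28 [0.4846 0.2026] [0.4955 0.2138] [0.4882 0.2061]
0.230 27 [0.4813 0.2014] [0.4974 0.2137] [0.4876 0.2051]
0.240 45 [0.478  0.1955] [0.5001 0.2123] [0.4838 0.2015]
0.250 56 [0.4762 0.194 ] [0.5015 0.215 ] [0.4828 0.1998]
0.260 58 [0.475 0.195] [0.4962 0.2143] [0.4839 0.1998]
0.270 60 [0.4742 0.1947] [0.5003 0.2192] [0.4817 0.1994]
0.280 62 [0.4747 0.1936] [0.4979 0.2148] [0.4813 0.1998]
0.290 61 [0.4728 0.1931] [0.4985 0.2177] [0.4812 0.1992]
0.300 36 [0.4731 0.1947] [0.5005 0.2133] [0.4806 0.1999]
```

View pics/s4.png

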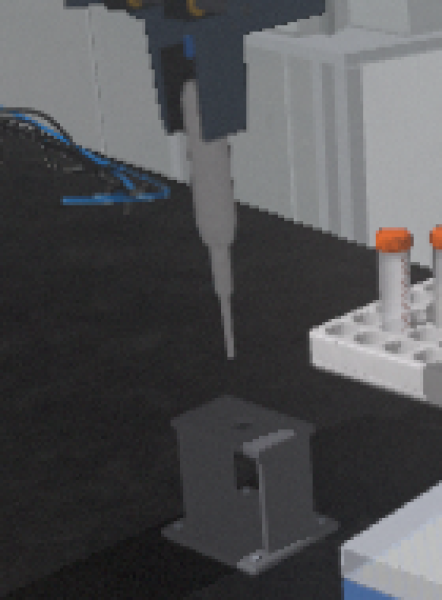

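The crop shows the pipette gripped and fully out of the stand, with its tip at about (232,357) above the plate. Next I'll turn it upright and carry it over the box.

```bash
python3 - <<'E'
from h import *
goto((.4887,.2095,.307),down(np.radians(8.5)),1)
R=down(np.radians(8.5)).inv();a=np.array([.4887,.2095]);b=np.array([.528,.023]);c=np.array([.4875,-.285])
for p,q in((a,b),(b,c)): print(R.apply(np.r_[q-p,0]).round(4))
E
```

```text
[[0.0002, 0.0, 0.0], [0.0009, 0.037, 0.0001]]
[ 0.     -0.1903  0.0113]
[ 0.     -0.2986 -0.0856]
```

Call:
move_arm([
  [[0,0,0],[0,0.018,0]],
  [[0,0,0],[0,0.019,0]],
  [[0,-0.01,0.001],[0,0,0]],
  [[0,-0.02,0.001],[0,0,0]],
  [[0,-0.027,0.0015],[0,0,0]],
])

```text
time: 13.82
position: [0.501, 0.1528, 0.3077]
tool_rot: [0.705, -0.053, 0.705, 0.053]
contact_force: [0.7, -0.1, -1.0]
width: 0.0277
```

Call:
move_arm([
  [[0,-0.027,0.0015],[0,0,0]],
  [[0,-0.027,0.0015],[0,0,0]],
  [[0,-0.027,0.0015],[0,0,0]],
  [[0,-0.027,0.0015],[0,0,0]],
  [[0,-0.027,0.0015],[0,0,0]],
])

```text
time: 14.45
position: [0.5284, 0.0198, 0.3078]
tool_rot: [0.705, -0.053, 0.705, 0.053]
contact_force: [0.3, 0.6, -1.2]
width: 0.0277
```

Call:
move_arm([
  [[0,-0.027,-0.005],[0,0,0]],
  [[0,-0.027,-0.008],[0,0,0]],
  [[0,-0.027,-0.008],[0,0,0]],
  [[0,-0.027,-0.008],[0,0,0]],
  [[0,-0.027,-0.008],[0,0,0]],
])

```text
time: 15.08
position: [0.5114, -0.1192, 0.3078]
tool_rot: [0.705, -0.053, 0.705, 0.053]
contact_force: [0.3, -0.5, -0.4]
width: 0.0278
```

Call:
move_arm([
  [[0,-0.027,-0.008],[0,0,0]],
  [[0,-0.027,-0.008],[0,0,0]],
  [[0,-0.027,-0.008],[0,0,0]],
  [[0,-0.027,-0.008],[0,0,0]],
  [[0,-0.02,-0.008],[0,0,0]],
])

```text
time: 15.7
position: [0.4908, -0.2518, 0.3076]
tool_rot: [0.705, -0.052, 0.705, 0.052]
contact_force: [0.1, 0.4, 0.1]
width: 0.0278
```

```bash
python3 - <<'E'
from h import *
s=bot.read_state();p=s['position'];print(s['time'],p,s['width'])
print(rot().inv().apply(np.array([.4875,-.285,.290])-p).round(4),(rot().inv()*down(np.radians(8.5))).as_rotvec().round(4))
E
```

```text
15.7 [ 0.49077044 -0.25178076  0.30762515] 0.027813617501605516
[ 0.0176 -0.0324 -0.0082] [0.0002 0.0008 0.0001]
```

Call:
move_arm([
  [[0,-0.016,-0.004],[0,0,0]],
  [[0,-0.012,-0.004],[0,0,0]],
  [[0.01,0,0],[0,0,0]],
  [[0.01,0,0],[0,0,0]],
  [[0,0,0],[0,0,0]],
])

```text
time: 16.32
position: [0.4872, -0.2782, 0.2866]
tool_rot: [0.705, -0.052, 0.705, 0.053]
contact_force: [0.3, 0.2, -0.5]
width: 0.0279
```

Call:
move_arm([
  [[0,0,0],[0,0,0]],
  [[0,0,0],[0,0,0]],
])

```text
time: 16.58
position: [0.4878, -0.279, 0.2881]
tool_rot: [0.706, -0.053, 0.705, 0.053]
contact_force: [0.1, -0.1, -0.8]
width: 0.0282
```

```bash
cat >> h.py <<'E'
def axis(name,top,col0,col1):
    """silhouette centre line of pipette: per image row, centre of pixels nearer than .. ; returns world by fixed depth"""
E
python3 - <<'E'
from h import *
pip('scene',(220,380,340,480),.10,.28,'s5.png')
f=grab_frame('scene');X=cloud(f);np.savez('s5.npz',X=X,i=f['img'])
# tube rim of blue tube: points z .06-.067 near mouth
q=X.reshape(-1,3);k=q[(abs(q[:,2]-.0635)<.0025)&(np.hypot(q[:,0]-.4875,q[:,1]+.285)<.02)];print(len(k),k.min(0),k.max(0))
f=grab_frame('top');X=cloud(f);np.savez('t5.npz',X=X,i=f['img'])
q=X.reshape(-1,3);k=q[(abs(q[:,2]-.0635)<.0025)&(np.hypot(q[:,0]-.4875,q[:,1]+.285)<.02)];print(len(k),len(k) and (k.min(0),k.max(0)))
E
```

```text
16.625 [ 0.4878 -0.279   0.2881] toolx [ 1.5e-03 -2.0e-04 -1.0e+00] F [-0.   1.  -1.5] 0.028184565587036685
0.105 43 [ 0.5136 -0.286 ] [ 0.5221 -0.2767] [ 0.518  -0.2818]
0.115 2 [ 0.5189 -0.2858] [ 0.5213 -0.2815] [ 0.5201 -0.2837]
0.125 5 [ 0.4858 -0.2814] [ 0.4896 -0.2773] [ 0.4863 -0.2796]
0.135 20 [ 0.4849 -0.2828] [ 0.4912 -0.277 ] [ 0.4862 -0.2801]
0.145 21 [ 0.4839 -0.2816] [ 0.4897 -0.277 ] [ 0.4859 -0.2805]
0.155 21 [ 0.4837 -0.2822] [ 0.4891 -0.276 ] [ 0.4863 -0.2805]
0.165 23 [ 0.4838 -0.2829] [ 0.4885 -0.2773] [ 0.486  -0.2802]
0.175 28 [ 0.4816 -0.2846] [ 0.4904 -0.2751] [ 0.4846 -0.2815]
0.185 46 [ 0.4809 -0.2856] [ 0.4898 -0.2746] [ 0.4834 -0.2827]
0.195 51 [ 0.4805 -0.2861] [ 0.4904 -0.2742] [ 0.4836 -0.2817]
0.205 53 [ 0.4799 -0.2864] [ 0.4913 -0.2745] [ 0.4832 -0.2824]
0.215 58 [ 0.4763 -0.2908] [ 0.4898 -0.2698] [ 0.4803 -0.2841]
0.225 89 [ 0.4733 -0.2931] [ 0.493  -0.2714] [ 0.4781 -0.286 ]
0.235 113 [ 0.4724 -0.2933] [ 0.495  -0.2698] [ 0.4774 -0.2857]
0.245 116 [ 0.4732 -0.293 ] [ 0.4922 -0.2681] [ 0.4779 -0.286 ]
0.255 121 [ 0.4737 -0.293 ] [ 0.4931 -0.2693] [ 0.4776 -0.2855]
0.265 121 [ 0.4732 -0.2931] [ 0.4947 -0.2681] [ 0.4777 -0.2859]
0.275 119 [ 0.4735 -0.2936] [ 0.4924 -0.2681] [ 0.4773 -0.2856]
78 [ 0.47307322 -0.29782308  0.06125727] [ 0.5017814  -0.27526823  0.06585992]
6 (array([ 0.48034523, -0.27872611,  0.06133247]), array([ 0.49199193, -0.27617722,  0.0638655 ]))
```

View pics/s5.png

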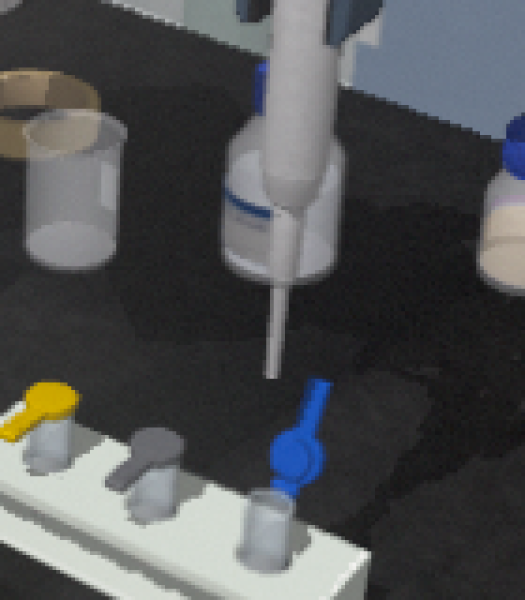

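The crop shows the pipette hanging upright with its tip at (272,376). The open tube rim is centred at about (269,497), with the blue cap behind it. I'll check that by projection.

```bash
python3 - <<'E'
from h import *
f=grab_frame('scene');K=np.array([[f['fx'],0,f['cx']],[0,f['fy'],f['cy']],[0,0,1.]])
def pr(P): return cv2.projectPoints(np.array(P,float),cv2.Rodrigues(np.array(f['R']))[0],np.array(f['t'],float),K,np.array([f['k1'],0,0,0.]))[0][:,0]
t=np.linspace(0,2*np.pi,40)
def ring(c,r): return pr(np.c_[c[0]+r*np.cos(t),c[1]+r*np.sin(t),0*t+c[2]])
P={'mouth':(.4875,-.285,.064),'tip':(.488,-.279,.126)}
for k,v in P.items(): print(k,((pr([v])[0]-[340,220])*3.75).round(1))
im=cv2.resize(f['img'][290:380,380:450,::-1],None,fx=6.6,fy=6.6,interpolation=3)
tf=lambda q:((q-[380,290]+.5)*6.6).astype(np.int32)
cv2.polylines(im,[tf(ring((.4875,-.285,.064),.011))],True,(0,0,255),1)
cv2.polylines(im,[tf(pr([(.488,-.279,.126),(.488,-.279,.21)]))],False,(0,255,0),1)
cv2.imwrite('pics/s6.png',im)
s=bot.read_state();print(s['time'],s['position'])
print(rot().inv().apply(np.array([.4875,-.285,.2881])-s['position']).round(4))
E
```

```text
mouth [269.5 502.2]
tip [271.4 377. ]
16.775 [ 0.48763696 -0.27912192  0.28792643]
[-0.0002 -0.0058 -0.001 ]
```

View pics/s6.png

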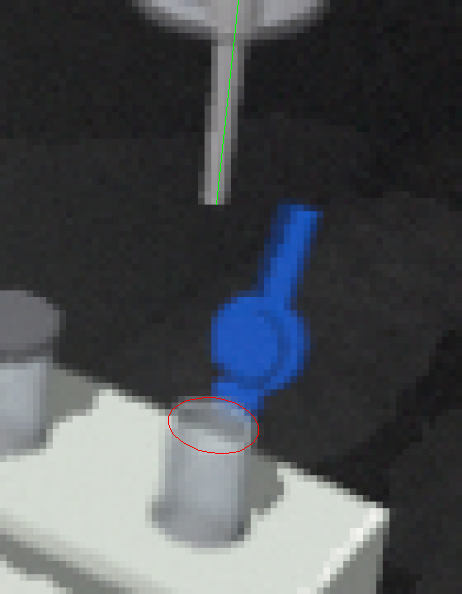

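The overlay shows the predicted rim (red) sitting on the real rim, and the predicted tip and axis (green) on the shaft. Both are offset by the same sub-pixel amount, so the relative fit is good. I'll shift −6 mm in y and lower 52 mm.

Call:
move_arm([
  [[0,-0.003,-0.0005],[0,0,0]],
  [[0,-0.003,-0.0005],[0,0,0]],
  [[0.008,0,0],[0,0,0]],
  [[0.01,0,0],[0,0,0]],
  [[0.01,0,0],[0,0,0]],
])

```text
time: 17.4
position: [0.4873, -0.285, 0.2587]
tool_rot: [0.705, -0.053, 0.705, 0.053]
contact_force: [0.5, -0.2, -1.6]
width: 0.0277
```

Call:
move_arm([
  [[0.01,0,0],[0,0,0]],
  [[0.008,0,0],[0,0,0]],
  [[0.005,0,0],[0,0,0]],
  [[0,0,0],[0,0,0]],
  [[0,0,0],[0,0,0]],
])

```text
time: 18.02
position: [0.4877, -0.2853, 0.237]
tool_rot: [0.706, -0.053, 0.705, 0.053]
contact_force: [-0.1, -0.2, -1.1]
width: 0.0277
```

Call:
move_arm([
  [[0,0,0],[0,0,0]],
  [[0,0,0],[0,0,0]],
  [[0,0,0],[0,0,0]],
])

```text
time: 18.4
position: [0.4876, -0.2852, 0.2368]
tool_rot: [0.706, -0.053, 0.705, 0.053]
contact_force: [-0.2, 0.2, -0.8]
width: 0.0279
```

```bash
python3 - <<'E'
from h import *
pip('scene',(250,390,340,480),.065,.23,'s7.png')
s=bot.read_state();print(rot().inv().apply(np.array([.4875,-.285,.236])-s['position']).round(4))
E
```

```text
18.45 [ 0.4876 -0.2852  0.2368] toolx [ 0.0011  0.     -1.    ] F [ 1.4 -0.2 -0.8] 0.028239233171521792
0.070 62 [ 0.4749 -0.2953] [ 0.5074 -0.2784] [ 0.4997 -0.2865]
0.080 95 [ 0.4818 -0.2949] [ 0.5151 -0.2748] [ 0.5039 -0.2868]
0.090 76 [ 0.4826 -0.2903] [ 0.5155 -0.277 ] [ 0.5098 -0.284 ]
0.100 61 [ 0.4827 -0.2871] [ 0.5207 -0.2762] [ 0.5148 -0.2841]
0.110 45 [ 0.4828 -0.2875] [ 0.5223 -0.2772] [ 0.5169 -0.2833]
0.120 18 [ 0.4824 -0.2893] [ 0.4881 -0.2827] [ 0.4843 -0.2861]
0.130 36 [ 0.4804 -0.2906] [ 0.4904 -0.2796] [ 0.4834 -0.2877]
0.140 40 [ 0.4807 -0.2914] [ 0.4888 -0.2815] [ 0.483  -0.2879]
0.150 42 [ 0.4801 -0.2912] [ 0.4903 -0.2793] [ 0.483  -0.2877]
0.160 35 [ 0.4769 -0.2947] [ 0.4881 -0.2781] [ 0.4817 -0.2895]
0.170 68 [ 0.4742 -0.2974] [ 0.4898 -0.2757] [ 0.4779 -0.2904]
0.180 96 [ 0.4734 -0.2982] [ 0.4918 -0.2742] [ 0.4773 -0.2911]
0.190 99 [ 0.4732 -0.2987] [ 0.4926 -0.2772] [ 0.477  -0.2917]
0.200 103 [ 0.4728 -0.2991] [ 0.4932 -0.2735] [ 0.4775 -0.2914]
0.210 104 [ 0.4721 -0.2993] [ 0.4937 -0.2758] [ 0.4769 -0.2918]
0.220 112 [ 0.4724 -0.2991] [ 0.4935 -0.2738] [ 0.477  -0.2911]
0.230 50 [ 0.4733 -0.2988] [ 0.4901 -0.2779] [ 0.4765 -0.2924]
[ 0.0008  0.0002 -0.    ]
```

View pics/s7.png

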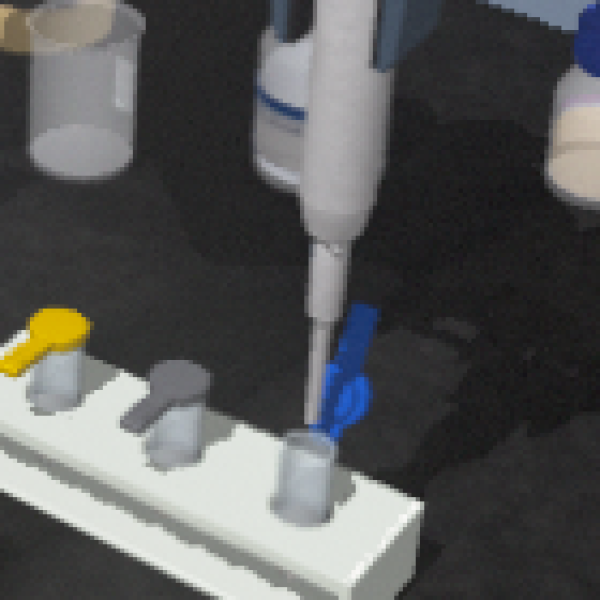

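The crop shows the tip at (314,424) just above the rim, centred at about (309,446), with the blue cap behind it and the other caps shut. I'll make one closer overlay check of the centring.

```bash
python3 - <<'E'
from h import *
f=grab_frame('scene');K=np.array([[f['fx'],0,f['cx']],[0,f['fy'],f['cy']],[0,0,1.]])
def pr(P): return cv2.projectPoints(np.array(P,float),cv2.Rodrigues(np.array(f['R']))[0],np.array(f['t'],float),K,np.array([f['k1'],0,0,0.]))[0][:,0]
t=np.linspace(0,2*np.pi,60);c=(.4875,-.285)
im=cv2.resize(f['img'][325:375,390:440,::-1],None,fx=12,fy=12,interpolation=0)
tf=lambda q:((q-[390,325]+.5)*12).astype(np.int32)
cv2.polylines(im,[tf(pr(np.c_[c[0]+.011*np.cos(t),c[1]+.011*np.sin(t),0*t+.064]))],True,(0,0,255),1)
cv2.polylines(im,[tf(pr([(*c,.064),(*c,.074),(*c,.1)]))],False,(0,255,0),1)
cv2.circle(im,tuple(int(x) for x in tf(pr([(*c,.074)]))[0]),4,(0,255,255),-1)
cv2.imwrite('pics/s8.png',im)
s=bot.read_state();print(s['time'],s['position'],s['joint_velocities'].round(3))
E
```

```text
18.5 [ 0.48754076 -0.28516999  0.23676939] [ 0.002  0.002  0.    -0.     0.    -0.   ]
```

View pics/s8.png

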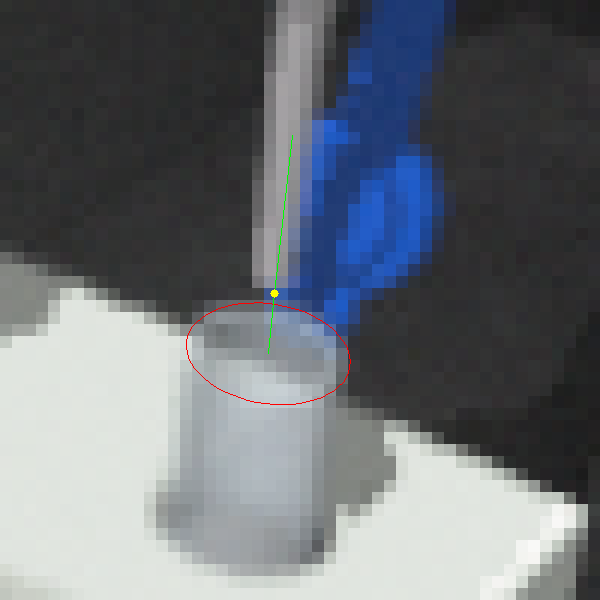

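The tip is within about 0.5 mm of the rim's centre sideways and about 11 mm above it. I'll lower 1 mm, let it settle and hand in.

Call:
move_arm([
  [[0.001,0,0],[0,0,0]],
  [[0,0,0],[0,0,0]],
  [[0,0,0],[0,0,0]],
  [[0,0,0],[0,0,0]],
  [[0,0,0],[0,0,0]],
])

```text
time: 19.12
position: [0.4875, -0.2852, 0.2358]
tool_rot: [0.705, -0.053, 0.705, 0.053]
contact_force: [-0.9, 1.0, -0.5]
width: 0.0281
```

```bash
python3 - <<'E'
from h import *
s=bot.read_state();print(s['time'],s['position'],s['joint_velocities'].round(3),s['width'],rot().as_matrix()[:,0].round(4))
print(bot.job_done())
E
```

```text
19.125 [ 0.48753801 -0.28516177  0.23575825] [-0.    -0.001 -0.001  0.001 -0.     0.   ] 0.028113956232554072 [ 1.e-03  1.e-04 -1.e+00]
the job is handed in; nothing more can be done
None
```

The job is done and handed in at 19.1 s; the hand-in reports no verdict. I flipped the blue cap to its stop, lifted the pipette out along its lean and turned it upright. I then carried it over the tip box with its tip about 74 mm above the lid, and it is now held over the blue tube's mouth.

- **Final pose:** the arm was still at hand-in and the tool pointed straight down to within 0.1°. The gripper opening was 28 mm, which matches the handle.
- **Tip position:** the last overlay picture put the tip within about 0.5 mm of the mouth's centre sideways and about 11 mm above the rim. I then lowered it 1 mm. Along the camera's line of sight, centring is less certain, about 1–2 mm.
- **Everything else:** the last pictures show the blue cap fully open and the grey and yellow caps shut. The brown look-alike was untouched in the picture after the cap was opened. I did not take separate position checks on the other objects. The force readings at the end of each move never showed an unexpected contact.

No check failed. One early wrist picture was blurred by motion, so I repeated that measurement.

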